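# Tip drill-core pieces from a carrier into the V-shaped logging trough

### The job

Pick up the core carrier by its bridge handle and, with both core pieces still in it, bring its open mouth low over the fold of the sloping V-trough, somewhere in the trough's upper half and pointing down the slope. Tip it so that both pieces slide out and lie in line along the fold, the long piece right against the stop at the low end and the short one right up against the long one, then stand the empty carrier back on its feet where it stood. Do not let a core fall on the bench and leave everything else on the bench alone.

Things in the scene. Friction and masses are not known exactly. Their poses are not given: they have to be found in the camera images.
- carrier: Loose aluminium gutter, 210 long x 72 wide x 106 high, 0.26 kg, two cores in line in it. Origin on the bench under mid-length; x runs along it from open mouth (x = -105) to closed back plate (x = 105; 66 wide, 62 high), z up. 90-degree V, inner fold 16 above the bench, flanks 40 wide, 3 thick. Stands on back plate and a foot 46 wide, 80 behind the mouth. Cores slide in it at 20 to 30 degrees tip.
- carrier_handle (a point): Centre of the grey grip bar of the carrier's bridge handle, at (13, 0, 91) in the carrier's frame: a bar 14 thick along the carrier's x, 72 long along y and 30 high, on thin posts at its ends (y = +-33.5). The tops of the cores lie 31 below this point. Pinch the bar across its 14 mm thickness from above.
- carrier_mouth (a point): Point on the carrier's inner fold at its open mouth end, (-105, 0, 16) in the carrier's frame. The metal of the fold reaches 4 mm below it.
- core_long: Solid grey stone drill-core piece, a cylinder 36 in diameter and 95 long, about 0.25 kg, loose, lying in the carrier on the mouth side (its centre at x = -14, 41.5 above the bench). Its x axis is the cylinder's axis; the origin lies on its skin at mid length.
- core_long_center (a point): Centre of the long core piece.
- core_short: Solid grey stone drill-core piece, a cylinder 36 in diameter and 65 long, about 0.17 kg, loose, lying in the carrier between the long piece and the back plate (its centre at x = +67). Its x axis is the cylinder's axis; the origin lies on its skin at mid length.
- core_short_center (a point): Centre of the short core piece.
- trough: Fixed stand of the logging trough: dark steel base plate 220 x 100 x 10 with two uprights that carry the V. Origin on the bench under the middle of the plate; x points towards the high end, z up. The low end faces roughly towards the robot and lies 110 from the origin, its fold 35 above the bench; the open high end's fold is 160 above the bench.
- vee: The fixed V: smooth aluminium angle, 90 degrees, 250 long, flanks 60 wide, 5 thick, sloping 30 degrees. Origin on the inner fold at the stop plate's inner face (low end); x runs up the slope along the fold (open high end x = 250), z square to it, out of the V; flank edges at y = +-42, z = 42; stop 92 wide, up to z = 43. A core in the fold has its axis at z = 25.5 and slides to the stop by itself.
- caliper: Bystander, loose: digital caliper, 150 long, 13 high, lying flat in the middle between carrier and trough. Origin under its middle.
- case: Bystander, loose: black caliper case, 85 x 225 x 26, at the far edge. Origin under its middle.
- specimen_box: Bystander, loose: clear display box with a fossil, 110 x 150 x 81, at the far edge. Origin under its middle.
- jar: Bystander, loose: glass jar of pebbles, 100 in diameter, 224 high, at the far right. Origin under its middle.
- label_tray: Bystander, loose: clear tray of paper labels, 120 x 150 x 28, at the far edge. Origin under its middle.
- rock: Bystander, loose: pale rock lump about 145 across and 80 high, on the left. Origin under its middle.
- lens: Bystander, loose: black hand lens, 64 in diameter, 145 long with its handle, 10 high, on the right. Origin under the lens.
Mind the look-alikes: they are no part of the job. What is shaped like the core_short but red or turquoise is not meant.

How it is judged:
By the outcome, as a careful person would: the job done as asked, in the order asked, and still so for the second after the job is handed in, with the robot touching nothing.
It also fails if it takes over 64 s, if anything falls off the work surface, if the arm or the gripper's body presses on something with over 40 N, if the wrist force passes 120 N, or if a joint passes its speed limit or range.

### The arm

A 6-joint arm with a two-finger parallel gripper is mounted at the origin on the work surface. World frame = base frame: x ahead of the robot, y to its left, z up, the work surface at z = 0. Lengths are in m, angles in rad, forces in N, time in s.
With the tool pointing down it reaches from about 0.35 to 0.875 m from the base axis. Payload 4.2 kg.
Tool frame: the origin (TCP) lies on the centre line of the jaws, within the pads' length; the fingertips stand 17 mm ahead of it and the grasp point (between the pads) lies 2 mm behind it; z points along the fingers, y is the line along which they close (so a half turn about z gives the same grasp; the last joint's range is limited). The gripper opens to 87 mm and grips with 3 to 60 N. Pads are 19 mm wide; open, the fingers measure 117 mm over their backs; the gripper's body (75 mm by 190 mm) begins 51 mm behind the grasp point.
Start: joints at [-1.069, 0.385, 0.008, 0, -1.194, -0.259], TCP at [0.15, -0.607, 0.205] pointing down, gripper open.
Joint ranges: [-3.14, 3.14], [-1.21, 2.06], [-1.07, 1.41], [-3.16, 2.05], [-2.99, -0.16], [-3.1, 3.1]. Speed limits (rad/s): [2.79, 2.79, 3.14, 3.14, 3.14, 3.14].

### API

Orientations are given as a unit quaternion [w, x, y, z].
In Python, from cell import sensors, optics, close_job gives the robot as it stands.
- The arm moves only by the tool play_rows, never from a script. Its argument "motion" is a list of rows, each a list of 2 entries, a list of its own where there are three numbers: the shift along the tool's x, y, z normalised to -1 to 1, where 1 is 100 mm, then the turn, a rotation vector about the tool's x, y, z normalised to -1 to 1, where 1 is 360 degrees. In form: [[[x, y, z], [ax, ay, az]], ...]. A call has 1 to 5 rows; each row shifts and turns the commanded pose from where the row before left it, along the tool's axes as they then stand; what a row does not reach is not made up. A row lasts 1/12 s, in which the tool goes at most 41.7 mm and 7.16 degrees, less where a joint would pass 70% of its speed; a pose out of reach is approached as far as the arm can. A call with a number of a shift or a turn outside -1 to 1 is refused whole. A call with a gripper value outside its range is refused whole. "hand" is the opening, from 0 (shut) to 1 (fully open), set as the call begins (left out, the last holds). The fingers move at their own pace and stop on an object; the grip force is fixed at half the most. Time passes only in rows, so rows that do not move let the fingers close. It gives the time, the measured TCP pose, the force, the opening and the grip force at its end, in the units of the state.
- sensors.read_state(): the state, without advancing time (a new reading comes with each control period).
- optics.get_image(name): name is "side" or "top"; returns the picture (400x640x3 uint8, red, green, blue); there is no depth.
- optics.camera_info(name): a dict with "fx", "fy", "cx", "cy" (pixels), "dist_coeffs" ([k1, k2, p1, p2, k3] as OpenCV has them; the pictures are not rectified), "view" (4x4, takes a point from world to camera coordinates). Camera axes: x right, y down, z forward; pixel columns grow to the right and rows downward; lengths in m; the calibration is good to about 2 mm. A picture is of the moment at which its call begins. camera_info takes no time and is no camera call.
- close_job(): hands the job in; it is judged then, once.
The state is a dict: "t": time; "joint_positions": joint angles; "qvel": joint speeds; "joint_efforts": joint torques, N m; "position": TCP position; "tool_rot": TCP orientation; "contact_force": force on the tool from outside, world axes, zero at the start; "ft_torque": the same for the moment, N m; "gripper_width": opening from 0.0 (shut) to 1.0 (fully open); "grip_force": force on a finger pad.
Only numpy, scipy, OpenCV 4.12 (cv2) and the standard library are available. Lean on these libraries where they do the work, as an engineer would, in place of code of your own. Each camera call takes 0.05 s, during which the arm holds its last target. There are 200 camera calls.

## Working session

There is one attempt and no reset: what is moved stays moved. The work goes in short steps, Python scripts to look and compute and a tool call to move; the robot and the scene stay as the last step left them, time stands still between calls to the robot, and variables do not carry over. Pictures are saved under pics/ and viewed, at most 10 in all, crops included, and the job is handed in when it is done.

Besides the shell and the picture viewer there is one more tool, called after "Call:" by a JSON object that holds its "api" and its "payload", one argument or row to a line. play_rows: Moves the arm, as the interface text tells. Its arguments: {"type":"object","properties":{"motion":{"type":"array"},"hand":{"type":"number"}},"required":["motion"]}

```bash
mkdir -p pics; ls; python3 - <<'E'
from cell import sensors, optics
import cv2,json
for n in("top","side"):
    cv2.imwrite(f"pics/{n}0.png",optics.get_image(n)[:,:,::-1])
    c=optics.camera_info(n);print(n,c)
print(sensors.read_state())
E
```

```text
pics
top {'fx': 430.4819738978187, 'fy': 430.4819738978187, 'cx': 318.70477318706, 'cy': 201.4194676493043, 'dist_coeffs': array([0.02152812, 0.        , 0.        , 0.        , 0.        ]), 'view': array([[ 7.55467495e-02, -9.97141689e-01,  1.06779921e-03,
        -3.96011320e-02],
       [-9.75328369e-01, -7.41167806e-02, -2.07945368e-01,
         5.97502557e-01],
       [ 2.07430138e-01,  1.46681418e-02, -9.78139859e-01,
         1.34134694e+00],
       [ 0.00000000e+00,  0.00000000e+00,  0.00000000e+00,
         1.00000000e+00]])}
side {'fx': 494.33163451939, 'fy': 494.33163451939, 'cx': 314.7767988771362, 'cy': 205.3439108345799, 'dist_coeffs': array([-0.00778372,  0.        ,  0.        ,  0.        ,  0.        ]), 'view': array([[-0.85793571, -0.51344286,  0.01796481,  0.47448659],
       [-0.29255081,  0.45949455, -0.83861719,  0.23827104],
       [ 0.42232728, -0.72473525, -0.54442491,  1.25742502],
       [ 0.        ,  0.        ,  0.        ,  1.        ]])}
{'t': 0.1, 'joint_positions': array([-1.06940840e+00,  3.85471236e-01,  6.76659653e-03, -3.96788162e-04,
       -1.19400809e+00, -2.58612320e-01]), 'qvel': array([ 0.00064926, -0.00109542,  0.00196922,  0.00176115, -0.00170065,
        0.00125036]), 'joint_efforts': array([-3.25478604e-04, -3.91687953e+01,  1.87934482e+01,  4.23194423e+00,
        1.34244002e-02, -7.45159923e-05]), 'position': array([ 0.15012311, -0.60611712,  0.20448139]), 'tool_rot': array([-1.84163930e-04, -1.21017224e-01,  9.92649928e-01,  9.58246774e-04]), 'contact_force': array([ 1.0515198 ,  0.57395536, -0.44878916]), 'ft_torque': array([ 0.02664809, -0.03357927, -0.03381955]), 'grip_force': 0.0, 'gripper_width': 0.9980653687249155}
```

View pics/top0.png

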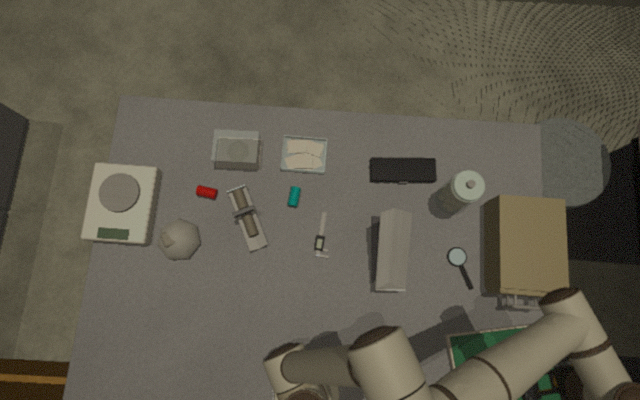

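View pics/side0.png

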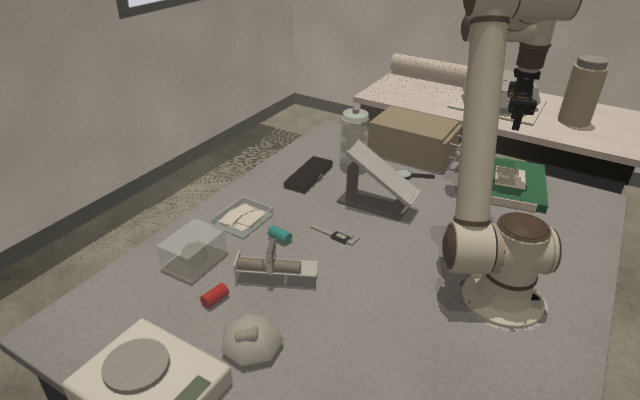

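Top view: the carrier is at about (247,218), with its open mouth at the lower right near (258,247) and its handle near (243,210). The trough is at about (392,250), low end near (391,290). Look-alikes are the red cylinder (206,192) and the turquoise one (294,196), both lying loose. The grey pieces in the carrier are the ones I want. The side view agrees, with the carrier at (277,265) and the trough at (380,185). Next is one close crop of both.

```bash
cat > h.py <<'E'
import numpy as np,cv2
from cell import sensors,optics
from scipy.spatial.transform import Rotation as R
def ray(n,p):
    c=optics.camera_info(n);K=np.array([[c['fx'],0,c['cx']],[0,c['fy'],c['cy']],[0,0,1]])
    u=cv2.undistortPoints(np.array([[p]],float),K,c['dist_coeffs'])[0,0]
    V=c['view'];Rm=V[:3,:3]
    return -Rm.T@V[:3,3],Rm.T@np.array([u[0],u[1],1])
def plane(n,p,z):
    o,d=ray(n,p);return o+d*(z-o[2])/d[2]
def tri(a,b):
    o1,d1=ray("top",a);o2,d2=ray("side",b)
    s=np.linalg.lstsq(np.c_[d1,-d2],o2-o1,rcond=None)[0]
    p,q=o1+d1*s[0],o2+d2*s[1];return (p+q)/2,np.linalg.norm(p-q)
def proj(n,P):
    c=optics.camera_info(n);K=np.array([[c['fx'],0,c['cx']],[0,c['fy'],c['cy']],[0,0,1]])
    return cv2.projectPoints(np.atleast_2d(P).astype(float),cv2.Rodrigues(c['view'][:3,:3])[0],c['view'][:3,3],K,c['dist_coeffs'])[0][:,0]
E
python3 - <<'E'
import cv2,numpy as np
t=cv2.imread('pics/top0.png');s=cv2.imread('pics/side0.png')
def crop(im,x,y,w,h,k): return cv2.resize(im[y:y+h,x:x+w],None,fx=k,fy=k,interpolation=cv2.INTER_CUBIC)
a=crop(t,220,180,50,75,8);b=crop(t,365,200,50,75,8)
cv2.imwrite('pics/c1.png',np.hstack([a,b]))
a=crop(s,230,235,100,58,5);b=crop(s,330,135,100,82,5)
o=np.zeros((410,1000,3),np.uint8);
cv2.imwrite('pics/c2.png',cv2.resize(np.hstack([np.vstack([a,np.zeros((120,500,3),np.uint8)]),b]),(800,328)))
E
```

```text
(no output)
```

View pics/c1.png

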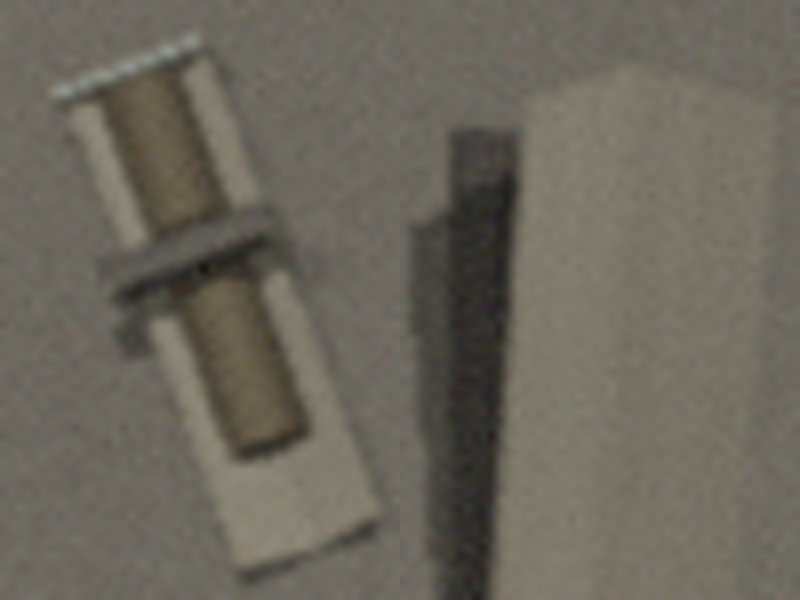

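View pics/c2.png

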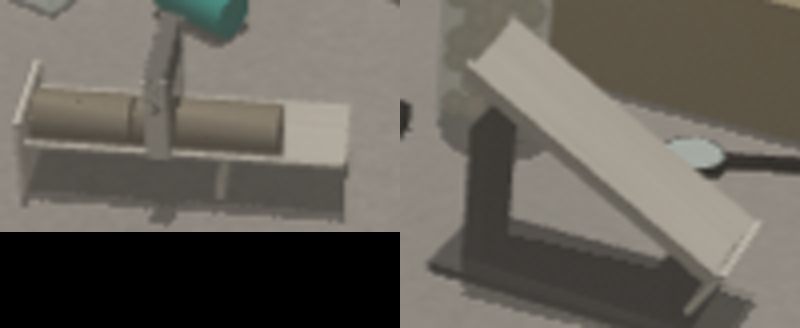

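The crops confirm the carrier: two grey-brown cores, handle bar across, open mouth at lower right of the top view, back plate at upper left. The trough's high end is at the top, with its fold near (394,208) and its low stop near (419,191)–(410,204) in the side view. Now I'll turn these pixels into positions.

```bash
python3 - <<'E'
from h import *
f=lambda x,y,ox,oy,k:((x+.5)/k-.5+ox,(y+.5)/k-.5+oy)
T=lambda x,y:f(x,y,220,180,8); T2=lambda x,y:f(x-400,y,365,200,8)
A,B=plane("top",T(52,95),.062),plane("top",T(200,40),.062)
C,D=plane("top",T(240,575),.044),plane("top",T(382,520),.044)
print("plate",A,B,np.linalg.norm(A-B),"mouth",C,D,np.linalg.norm(C-D))
b=(A+B)/2;m=(C+D)/2;print("len",np.linalg.norm((b-m)[:2]),"yaw",np.degrees(np.arctan2(*(b-m)[1::-1])))
H=[plane("top",T(*p),.106) for p in((105,255),(275,205),(115,300),(290,250))];print("bar",np.mean(H,0),H)
d=A-B;print("plate-normal yaw",np.degrees(np.arctan2(d[1],d[0])))
L,Rr,F=plane("top",T2(525,100),.196),plane("top",T2(772,100),.196),plane("top",T2(632,65),.160)
print("hi",L,Rr,np.linalg.norm(L-Rr),F)
# vee silhouette in top view
im=cv2.imread('pics/top0.png');g=cv2.cvtColor(im,cv2.COLOR_BGR2GRAY)
for th in(105,112,120):
    M=(g>th).astype(np.uint8);M[:,:355]=0;M[:,425:]=0;M[:195]=0;M[305:]=0
    c=max(cv2.findContours(M,0,1)[0],key=cv2.contourArea)
    print(th,cv2.contourArea(c),cv2.approxPolyDP(c,3,True)[:,0].tolist())
S=lambda x,y:((x-400+.5)/4-.5+330,(y+.5)/4-.5+135)
Sc=lambda x,y:((x+.5)/4-.5+230,(y+.5)/4-.5+235)
print("side hi",plane("side",S(470,65),.196),plane("side",S(518,20),.196),"stop",plane("side",S(720,275),.072),plane("side",S(758,225),.072))
print("side mouth",plane("side",Sc(349,103),.044),plane("side",Sc(346,163),.044))
E
python3 - <<'E'
import cv2
s=cv2.imread('pics/top0.png')[255:300,365:425]
cv2.imwrite('pics/c3.png',cv2.resize(s,None,fx=8,fy=8,interpolation=2))
E
```

```text
plate [0.60930167 0.31087431 0.062     ] [0.63699768 0.25312134 0.062     ] 0.06405056656496357 mouth [0.42151582 0.21579956 0.044     ] [0.44787678 0.16102403 0.044     ] 0.06078864059329555
len 0.21041154664961031 yaw 26.409016128388963
bar [0.54082139 0.23638752 0.106     ] [array([0.53709129, 0.27199392, 0.106     ]), array([0.56206021, 0.20767732, 0.106     ]), array([0.51957348, 0.26599778, 0.106     ]), array([0.54456057, 0.19988108, 0.106     ])]
plate-normal yaw 115.62050838210664
hi [ 0.55240997 -0.17827317  0.196     ] [ 0.55926847 -0.26832928  0.196     ] 0.090316895016102 [ 0.57601272 -0.22264796  0.16      ]
105 4922.5 [[356, 195], [360, 202], [355, 203], [355, 212], [362, 219], [367, 217], [362, 215], [363, 211], [373, 212], [367, 209], [373, 207], [367, 206], [373, 205], [375, 198], [376, 202], [380, 198], [386, 203], [384, 211], [376, 206], [380, 202], [375, 207], [381, 209], [376, 289], [402, 292], [396, 296], [377, 294], [382, 298], [378, 301], [375, 294], [369, 294], [367, 256], [359, 252], [355, 255], [366, 259], [362, 265], [361, 258], [355, 264], [356, 269], [3
[... 646 characters left out ...]
[408, 203], [403, 206], [398, 201], [402, 203], [396, 208], [390, 208], [384, 200], [388, 197], [391, 201], [397, 195], [389, 195], [383, 201], [383, 197], [378, 199], [376, 195]]
112 2247.0 [[392, 208], [381, 212], [376, 289], [405, 291], [411, 214]]
120 574.5 [[393, 209], [389, 215], [386, 211], [381, 216], [380, 242], [384, 246], [380, 244], [379, 251], [384, 251], [379, 255], [378, 286], [388, 282], [385, 261], [389, 256], [387, 236], [393, 225]]
side hi [ 0.54656496 -0.17451827  0.196     ] [ 0.55143254 -0.26591351  0.196     ] stop [ 0.33274363 -0.18825729  0.072     ] [ 0.33472952 -0.27328561  0.072     ]
side mouth [0.44940656 0.16394776 0.044     ] [0.42054659 0.21629208 0.044     ]
```

View pics/c3.png

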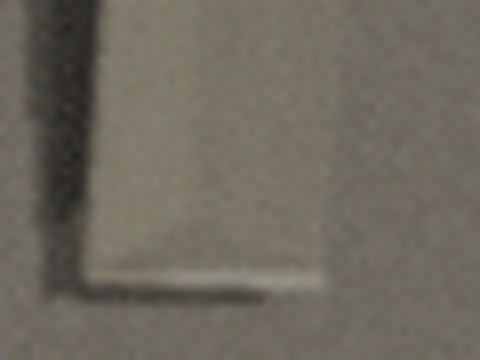

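Carrier: centre about (0.529, 0.2355), yaw 26.2°. Both ends agree, the length reads 210 mm against 210 given, and handle is at about (0.541, 0.240). Top view also shows the stop's top edge from (376,289) to (405,290). First move is a short one to confirm the axes.

Call:
{"api": "play_rows", "payload": {
  "motion": [
    [[-0.233,0.292,-0.02],[0,0,0]],
    [[-0.233,0.292,-0.02],[0,0,0]],
    [[-0.233,0.292,-0.02],[0,0,0]],
    [[-0.233,0.292,-0.02],[0,0,0]],
    [[-0.233,0.292,-0.02],[0,0,0]]
  ],
  "hand": 1
}}

```text
t: 0.52
position: [0.2283, -0.4351, 0.2149]
tool_rot: [-0.0, -0.121, 0.993, 0.001]
contact_force: [1.6, -1.0, 0.4]
gripper_width: 0.997
grip_force: 0.0
```

```bash
python3 - <<'E'
from h import *
a,b=plane("top",(375.6,289.3),.072),plane("top",(405.2,290.2),.072);print(a,b,np.linalg.norm(a-b))
E
```

```text
[ 0.33231509 -0.19145433  0.072     ] [ 0.33664514 -0.2829823   0.072     ] 0.09163033183518808
```

Call:
{"api": "play_rows", "payload": {
  "motion": [
    [[-0.233,0.292,-0.02],[0,0,0]],
    [[-0.233,0.292,-0.02],[0,0,0]],
    [[-0.233,0.292,-0.02],[0,0,0]],
    [[-0.233,0.292,-0.02],[0,0,0]],
    [[-0.233,0.292,-0.02],[0,0,0]]
  ]
}}

```text
t: 0.93
position: [0.3062, -0.2654, 0.2254]
tool_rot: [-0.0, -0.121, 0.993, 0.0]
contact_force: [1.8, -1.0, -0.0]
gripper_width: 1.004
grip_force: 0.0
```

Call:
{"api": "play_rows", "payload": {
  "motion": [
    [[-0.233,0.292,-0.02],[0,0,0]],
    [[-0.233,0.292,-0.02],[0,0,0]],
    [[-0.233,0.292,-0.02],[0,0,0]],
    [[-0.233,0.292,-0.02],[0,0,0]],
    [[-0.233,0.292,-0.02],[0,0,0]]
  ]
}}

```text
t: 1.35
position: [0.3842, -0.0956, 0.2356]
tool_rot: [0.0, -0.121, 0.993, 0.0]
contact_force: [1.0, -0.7, -1.0]
gripper_width: 1.001
grip_force: 0.0
```

Call:
{"api": "play_rows", "payload": {
  "motion": [
    [[-0.233,0.292,-0.02],[0,0,0]],
    [[-0.233,0.292,-0.02],[0,0,0]],
    [[-0.233,0.292,-0.02],[0,0,0]],
    [[-0.233,0.292,-0.02],[0,0,0]],
    [[-0.233,0.292,-0.02],[0,0,0]]
  ]
}}

```text
t: 1.77
position: [0.4622, 0.0741, 0.2454]
tool_rot: [-0.0, -0.121, 0.993, 0.0]
contact_force: [-0.2, -0.6, 0.4]
gripper_width: 0.998
grip_force: 0.0
```

Call:
{"api": "play_rows", "payload": {
  "motion": [
    [[-0.233,0.292,0],[0,0,0]],
    [[-0.233,0.292,0],[0,0,0]],
    [[-0.233,0.292,0],[0,0,0]],
    [[-0.233,0.292,0],[0,0,0]],
    [[-0.233,0.292,0],[0,0,0]]
  ]
}}

```text
t: 2.18
position: [0.5403, 0.2437, 0.2449]
tool_rot: [-0.0, -0.121, 0.993, -0.0]
contact_force: [-0.9, -0.9, 1.2]
gripper_width: 1.001
grip_force: 0.0
```

Call:
{"api": "play_rows", "payload": {
  "motion": [
    [[0,0,0],[0,0,-0.019]],
    [[0,0,0],[0,0,-0.019]],
    [[0,0,0],[0,0,-0.019]],
    [[0,0,0],[0,0,-0.019]],
    [[0,0,0],[0,0,-0.019]]
  ]
}}

```text
t: 2.6
position: [0.5399, 0.242, 0.2447]
tool_rot: [-0.001, -0.41, 0.912, -0.0]
contact_force: [-0.6, -0.6, -0.1]
gripper_width: 0.999
grip_force: 0.0
```

Call:
{"api": "play_rows", "payload": {
  "motion": [
    [[0,0,0],[0,0,-0.019]],
    [[0,0,0],[0,0,-0.019]],
    [[0,0,0],[0,0,-0.019]],
    [[0,0,0],[0,0,-0.019]],
    [[0,0,0],[0,0,-0.019]]
  ]
}}

```text
t: 3.02
position: [0.5399, 0.2418, 0.2448]
tool_rot: [-0.001, -0.66, 0.751, 0.0]
contact_force: [0.5, -0.7, -0.5]
gripper_width: 1.0
grip_force: 0.0
```

Call:
{"api": "play_rows", "payload": {
  "motion": [
    [[0,0,0],[0,0,-0.019]],
    [[0,0,0],[0,0,-0.019]],
    [[0,0,0],[0,0,-0.019]],
    [[0,0,0],[0,0,-0.019]],
    [[0,0,0],[0,0,-0.019]]
  ]
}}

```text
t: 3.43
position: [0.5399, 0.2418, 0.2448]
tool_rot: [0.001, 0.852, -0.524, -0.0]
contact_force: [-0.8, 0.1, 0.3]
gripper_width: 1.006
grip_force: 0.0
```

```bash
cat >> h.py <<'E'
def todo(pos,Rt):
    "shift in tool axes (units of 100 mm) and turn (units of 360 deg)"
    s=sensors.read_state();w,x,y,z=s['tool_rot'];Q=R.from_quat([x,y,z,w])
    print('t',s['t'],'p',s['position'].round(4),'j',np.degrees(s['joint_positions']).round(1),'F',s['contact_force'].round(1))
    sh=Q.inv().apply(np.array(pos)-s['position'])*10;tn=(Q.inv()*Rt).as_rotvec()/(2*np.pi)
    print('shift',sh.round(4),'turn',tn.round(5));return Q
def tool(yaw_deg,tip_deg=0):
    "tool whose y points to the mouth; yaw of carrier x; mouth down by tip"
    a=np.radians(yaw_deg);y=-np.array([np.cos(a),np.sin(a),0]);z=np.array([0,0,-1.]);x=np.cross(y,z)
    return R.from_matrix(np.c_[x,y,z])*R.from_rotvec([np.radians(tip_deg),0,0])
E
python3 - <<'E'
from h import *
todo([.5407,.240,.088],tool(26.2))
E
```

```text
t 3.4333 p [0.5399 0.2418 0.2448] j [ 39.8  17.4  -0.7  -0.  -72.  -12.9] F [-0.8  0.1  0.3]
shift [ 2.0200e-02 -1.3000e-03  1.5682e+00] turn [0.00021 0.      0.00179]
```

Call:
{"api": "play_rows", "payload": {
  "motion": [
    [[0.02,0,0.35],[0,0,0.0018]],
    [[0,0,0.38],[0,0,0]],
    [[0,0,0.36],[0,0,0]],
    [[0,0,0.3],[0,0,0]],
    [[0,0,0.17],[0,0,0]]
  ]
}}

```text
t: 3.85
position: [0.5385, 0.2386, 0.0849]
tool_rot: [0.003, 0.847, -0.531, -0.002]
contact_force: [0.0, 0.2, -1.2]
gripper_width: 1.002
grip_force: 0.0
```

```bash
python3 - <<'E'
from h import *
todo([.5407,.240,.088],tool(26.2))
t=optics.get_image("top")[170:260,205:295,::-1];s=optics.get_image("side")[190:300,225:335,::-1]
cv2.imwrite('pics/g1.png',np.hstack([cv2.resize(t,(400,400),interpolation=2),cv2.resize(s,(400,400),interpolation=2)]))
E
```

```text
t 3.85 p [0.5385 0.2386 0.0849] j [ 39.6  25.1 -13.5  -0.1 -51.8 -13.7] F [ 0.   0.2 -1.2]
shift [-0.0034 -0.0258 -0.0309] turn [ 1.18e-03 -9.00e-05 -1.09e-03]
```

View pics/g1.png

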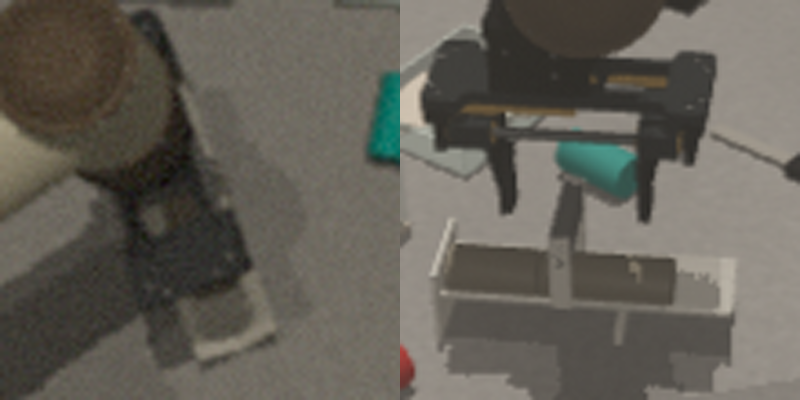

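The side crop shows the fingers straddling the bar, tips at (508,212) and (645,218) with the bar at about (571,190) between them. The gripper sits 2–3 mm too far towards the mouth, so I'll correct that and close.

Call:
{"api": "play_rows", "payload": {
  "motion": [
    [[0,-0.026,-0.03],[0.001,0,-0.001]],
    [[0,0,0],[0,0,0]]
  ]
}}

```text
t: 4.12
position: [0.5452, 0.2424, 0.0947]
tool_rot: [-0.005, 0.849, -0.528, 0.003]
contact_force: [0.8, 0.3, 0.5]
gripper_width: 0.997
grip_force: 0.0
```

Call:
{"api": "play_rows", "payload": {
  "motion": [
    [[0,0,0],[0,0,0]],
    [[0,0,0],[0,0,0]],
    [[0,0,0],[0,0,0]],
    [[0,0,0],[0,0,0]],
    [[0,0,0],[0,0,0]]
  ],
  "hand": 0
}}

```text
t: 4.53
position: [0.5435, 0.2414, 0.0929]
tool_rot: [-0.003, 0.849, -0.528, 0.002]
contact_force: [0.4, 1.1, 0.2]
gripper_width: 0.705
grip_force: 0.0
```

Call:
{"api": "play_rows", "payload": {
  "motion": [
    [[0,0,0],[0,0,0]],
    [[0,0,0],[0,0,0]],
    [[0,0,0],[0,0,0]],
    [[0,0,0],[0,0,0]],
    [[0,0,0],[0,0,0]]
  ]
}}

```text
t: 4.95
position: [0.5434, 0.2413, 0.0924]
tool_rot: [-0.003, 0.849, -0.528, 0.002]
contact_force: [-0.1, 0.2, 0.4]
gripper_width: 0.327
grip_force: 0.0
```

```bash
python3 - <<'E'
from h import *
todo([.5407,.240,.088],tool(26.2))
E
```

```text
t 4.95 p [0.5434 0.2413 0.0924] j [ 39.6  24.8 -12.9   0.1 -52.  -13.4] F [-0.1  0.2  0.4]
shift [-0.0002  0.0305  0.0438] turn [-9.8e-04 -1.0e-05  6.0e-05]
```

Call:
{"api": "play_rows", "payload": {
  "motion": [
    [[0,0.03,0.04],[-0.001,0,0]],
    [[0,0,0],[0,0,0]],
    [[0,0,0],[0,0,0]]
  ],
  "hand": 0.36
}}

```text
t: 5.2
position: [0.5404, 0.2398, 0.088]
tool_rot: [0.0, 0.849, -0.528, -0.0]
contact_force: [0.8, -0.5, 0.1]
gripper_width: 0.36
grip_force: 0.0
```

Call:
{"api": "play_rows", "payload": {
  "motion": [
    [[0,0,0],[0,0,0]],
    [[0,0,0],[0,0,0]],
    [[0,0,0],[0,0,0]],
    [[0,0,0],[0,0,0]],
    [[0,0,0],[0,0,0]]
  ],
  "hand": 0
}}

```text
t: 5.62
position: [0.542, 0.2407, 0.0895]
tool_rot: [-0.001, 0.849, -0.528, 0.001]
contact_force: [-0.2, -0.1, -0.3]
gripper_width: 0.068
grip_force: 0.0
```

Call:
{"api": "play_rows", "payload": {
  "motion": [
    [[0,0,0],[0,0,0]],
    [[0,0,0],[0,0,0]]
  ]
}}

```text
t: 5.78
position: [0.5412, 0.2403, 0.0894]
tool_rot: [-0.001, 0.849, -0.528, 0.0]
contact_force: [0.5, 0.8, 5.4]
gripper_width: 0.018
grip_force: 2.6
```

```bash
python3 - <<'E'
from h import *
todo([.5407,.240,.088],tool(26.2))
E
```

```text
t 5.7833 p [0.5412 0.2403 0.0894] j [ 39.6  24.9 -13.2   0.  -51.8 -13.4] F [0.5 0.8 5.4]
shift [0.0002 0.0055 0.0136] turn [-2.1e-04 -1.0e-05  1.2e-04]
```

The opening is nearly zero, so the 14 mm bar isn't between the pads. Looking again.

```bash
python3 - <<'E'
from h import *
t=optics.get_image("top")[170:260,205:295,::-1];s=optics.get_image("side")[190:300,225:335,::-1]
cv2.imwrite('pics/g2.png',np.hstack([cv2.resize(t,(400,400),interpolation=2),cv2.resize(s,(400,400),interpolation=2)]))
P=np.array(sensors.read_state()['position'])
for d in(0,.017):print(proj("side",P-[0,0,d]),proj("top",P-[0,0,d]))
print(proj("side",[.5407,.241,.106]))
E
```

```text
[[271.15075109 250.49953234]] [[243.81016223 211.90390134]]
[[271.35009611 255.7079529 ]] [[244.70379127 212.87641816]]
[[270.9118547  245.54099293]]
```

View pics/g2.png

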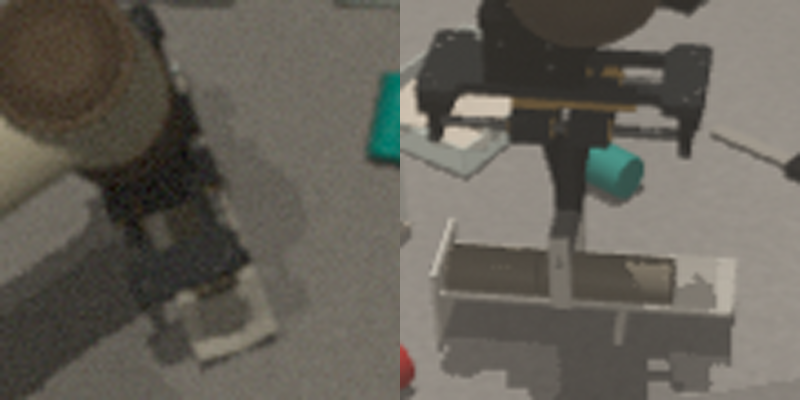

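Call:
{"api": "play_rows", "payload": {
  "motion": [
    [[0,0,0],[0,0,0]],
    [[0,0,0],[0,0,0]]
  ]
}}

```text
t: 6.05
position: [0.5411, 0.2402, 0.0894]
tool_rot: [-0.001, 0.849, -0.528, 0.0]
contact_force: [0.4, 0.5, 5.3]
gripper_width: 0.003
grip_force: 2.7
```

```bash
python3 - <<'E'
from h import *
Q=todo([.5407,.240,.088],tool(26.2))
C=lambda q:((q-[225,190])*400/110+[400,0]).round()
a=np.radians(26.2);e=np.array([np.cos(a),np.sin(a),0]);n=np.array([-np.sin(a),np.cos(a),0]);c=np.array([.529,.2355,0])
car=lambda x,y,z:c+e*x+n*y+[0,0,z]
P=np.array([.5385,.2386,.0849])
for nm,q in dict(tipback=P+e*.0435-[0,0,.017],tipmouth=P-e*.0435-[0,0,.017]).items():print(nm,C(proj("side",q)))
print("bar near/far top",[C(proj("side",car(x,y,.106)/1e0)).tolist() for x in(.006,.020) for y in(.036,-.036)])
print("near bottom",C(proj("side",car(.013,.036,.076))),"plate top",[C(proj("side",car(.105,y,.062))).tolist() for y in(.033,-.033)],"mouth",[C(proj("side",car(-.105,y,.044))).tolist() for y in(.03,-.03)])
E
```

```text
t 6.05 p [0.5411 0.2402 0.0894] j [ 39.6  24.9 -13.2   0.  -51.8 -13.4] F [0.4 0.5 5.3]
shift [-0.0001  0.0046  0.0135] turn [-2.0e-04 -2.0e-05  1.2e-04]
tipback [[512. 240.]]
tipmouth [[634. 248.]]
bar near/far top [[[569.0, 235.0]], [[584.0, 172.0]], [[548.0, 234.0]], [[565.0, 171.0]]]
near bottom [[560. 269.]] plate top [[[431.0, 272.0]], [[451.0, 214.0]]] mouth [[[730.0, 310.0]], [[737.0, 255.0]]]
```

Numbers settle it: the carrier's projections match the picture, but the fingertips sit about 8 px (26 mm or more) above where the state puts them. The shut fingers are resting on top of the bar, with +5 N at reported TCP z 0.089 and the bar top at 0.106. So the tips are really about 34 mm higher than reported. I'll lift, open and go lower while watching the force.

Call:
{"api": "play_rows", "payload": {
  "motion": [
    [[0,0,-0.12],[0,0,0]],
    [[0,0,0],[0,0,0]],
    [[0,0,0],[0,0,0]],
    [[0,0,0],[0,0,0]],
    [[0,0,0],[0,0,0]]
  ],
  "hand": 0.6
}}

```text
t: 6.47
position: [0.54, 0.2396, 0.0995]
tool_rot: [0.001, 0.849, -0.528, -0.0]
contact_force: [-0.0, -1.1, -1.0]
gripper_width: 0.297
grip_force: 0.0
```

Call:
{"api": "play_rows", "payload": {
  "motion": [
    [[0,0,0],[0,0,0]],
    [[0,0,0],[0,0,0]],
    [[0,0,0],[0,0,0]],
    [[0,0,0],[0,0,0]],
    [[0,0,0],[0,0,0]]
  ]
}}

```text
t: 6.88
position: [0.5407, 0.24, 0.1004]
tool_rot: [0.0, 0.849, -0.528, -0.0]
contact_force: [0.4, -0.4, 0.3]
gripper_width: 0.582
grip_force: 0.0
```

Call:
{"api": "play_rows", "payload": {
  "motion": [
    [[0,0,0.05],[0,0,0]],
    [[0,0,0.06],[0,0,0]],
    [[0,0,0.06],[0,0,0]],
    [[0,0,0.06],[0,0,0]],
    [[0,0,0],[0,0,0]]
  ]
}}

```text
t: 7.3
position: [0.5397, 0.2393, 0.0754]
tool_rot: [0.002, 0.849, -0.528, -0.001]
contact_force: [-0.6, 0.2, -1.0]
gripper_width: 0.596
grip_force: 0.0
```

```bash
python3 - <<'E'
from h import *
todo([.5407,.240,.058],tool(26.2))
t=optics.get_image("top")[170:260,205:295,::-1];s=optics.get_image("side")[190:300,225:335,::-1]
cv2.imwrite('pics/g3.png',np.hstack([cv2.resize(t,(400,400),interpolation=2),cv2.resize(s,(400,400),interpolation=2)]))
E
```

```text
t 7.3 p [0.5397 0.2393 0.0754] j [ 39.6  25.8 -14.1  -0.  -50.4 -13.4] F [-0.6  0.2 -1. ]
shift [-0.0017 -0.0131  0.1742] turn [ 5.8e-04 -6.0e-05  0.0e+00]
```

View pics/g3.png

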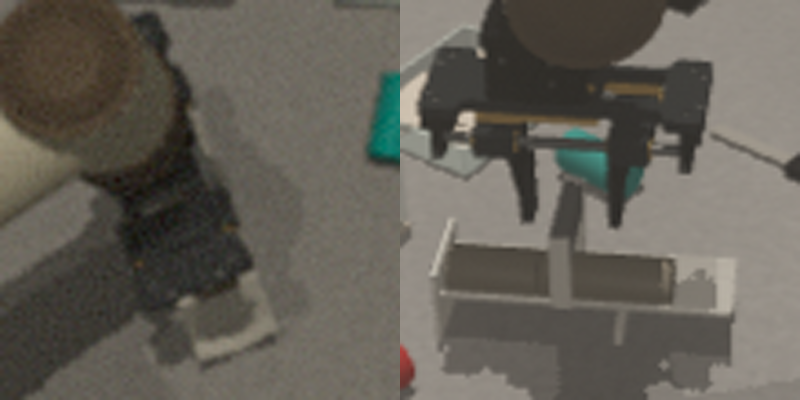

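The side crop shows the tips at (528,220) and (614,225), on either side of the bar and about 17 mm below its top. Another 18 mm down puts the pads at the bar's centre.

Call:
{"api": "play_rows", "payload": {
  "motion": [
    [[0,0,0.06],[0,0,0]],
    [[0,0,0.06],[0,0,0]],
    [[0,0,0.06],[0,0,0]],
    [[0,0,0],[0,0,0]],
    [[0,0,0],[0,0,0]]
  ]
}}

```text
t: 7.82
position: [0.5404, 0.2397, 0.0588]
tool_rot: [0.001, 0.849, -0.528, -0.0]
contact_force: [0.5, -0.0, 0.1]
gripper_width: 0.604
grip_force: 0.0
```

Call:
{"api": "play_rows", "payload": {
  "motion": [
    [[0,0,0],[0,0,0]],
    [[0,0,0],[0,0,0]],
    [[0,0,0],[0,0,0]],
    [[0,0,0],[0,0,0]],
    [[0,0,0],[0,0,0]]
  ],
  "hand": 0
}}

```text
t: 8.23
position: [0.5408, 0.2401, 0.0597]
tool_rot: [-0.0, 0.849, -0.528, 0.0]
contact_force: [-0.3, -0.1, -0.9]
gripper_width: 0.309
grip_force: 0.0
```

Call:
{"api": "play_rows", "payload": {
  "motion": [
    [[0,0,0],[0,0,0]],
    [[0,0,0],[0,0,0]],
    [[0,0,0],[0,0,0]],
    [[0,0,0],[0,0,0]],
    [[0,0,0],[0,0,0]]
  ]
}}

```text
t: 8.65
position: [0.5419, 0.2408, 0.0599]
tool_rot: [-0.001, 0.849, -0.528, 0.001]
contact_force: [4.3, 1.6, 0.2]
gripper_width: 0.159
grip_force: 30.0
```

```bash
python3 - <<'E'
from h import *
todo([.5407,.240,.058],tool(26.2))
E
```

```text
t 8.65 p [0.5419 0.2408 0.0599] j [ 39.6  26.9 -14.9   0.  -48.1 -13.4] F [4.3 1.6 0.2]
shift [0.0021 0.0143 0.0192] turn [-4.6e-04  4.0e-05  1.3e-04]
```

Gripped: opening 0.159 is 13.8 mm, at 30 N. Lifting straight up with a ramp.

Call:
{"api": "play_rows", "payload": {
  "motion": [
    [[0,0,-0.03],[0,0,0]],
    [[0,0,-0.08],[0,0,0]],
    [[0,0,-0.15],[0,0,0]],
    [[0,0,-0.2],[0,0,0]],
    [[0,0,-0.2],[0,0,0]]
  ]
}}

```text
t: 9.07
position: [0.538, 0.2383, 0.1241]
tool_rot: [0.004, 0.849, -0.529, -0.002]
contact_force: [1.0, 0.3, -6.0]
gripper_width: 0.158
grip_force: 30.0
```

Call:
{"api": "play_rows", "payload": {
  "motion": [
    [[0,0,-0.2],[0,0,0]],
    [[0,0,-0.2],[0,0,0]],
    [[0,0,-0.2],[0,0,0]],
    [[0,0,-0.2],[0,0,0]],
    [[0,0,-0.2],[0,0,0]]
  ]
}}

```text
t: 9.48
position: [0.5382, 0.2387, 0.2245]
tool_rot: [0.003, 0.849, -0.529, -0.002]
contact_force: [-0.2, 1.1, -6.8]
gripper_width: 0.156
grip_force: 30.0
```

Call:
{"api": "play_rows", "payload": {
  "motion": [
    [[0,0,-0.2],[0,0,0]],
    [[0,0,-0.2],[0,0,0]],
    [[0,0,-0.2],[0,0,0]],
    [[0,0,-0.15],[0,0,0]],
    [[0,0,-0.08],[0,0,0]]
  ]
}}

```text
t: 9.9
position: [0.5396, 0.2394, 0.3092]
tool_rot: [0.001, 0.849, -0.528, -0.001]
contact_force: [-0.2, 0.2, -5.6]
gripper_width: 0.156
grip_force: 30.0
```

Call:
{"api": "play_rows", "payload": {
  "motion": [
    [[0,0,0],[0,0,0.003]],
    [[0,0,0],[0,0,0.006]],
    [[0,0,0],[0,0,0.008]],
    [[0,0,0],[0,0,0.008]],
    [[0,0,0],[0,0,0.008]]
  ]
}}

```text
t: 10.32
position: [0.5391, 0.2394, 0.3056]
tool_rot: [0.003, 0.789, -0.615, -0.001]
contact_force: [-0.4, -0.4, -6.9]
gripper_width: 0.163
grip_force: 30.0
```

Call:
{"api": "play_rows", "payload": {
  "motion": [
    [[0,0,0],[0,0,0.008]],
    [[0,0,0],[0,0,0.008]],
    [[0,0,0],[0,0,0.008]],
    [[0,0,0],[0,0,0.005]],
    [[0,0,0],[0,0,0.002]]
  ]
}}

```text
t: 10.73
position: [0.5393, 0.2394, 0.3058]
tool_rot: [0.003, 0.726, -0.688, -0.001]
contact_force: [-0.2, 0.8, -7.0]
gripper_width: 0.163
grip_force: 30.0
```

Call:
{"api": "play_rows", "payload": {
  "motion": [
    [[0,0,0],[0,0,0]],
    [[0,0,0],[0,0,0]]
  ]
}}

```text
t: 10.9
position: [0.5401, 0.2397, 0.3071]
tool_rot: [0.001, 0.727, -0.687, -0.0]
contact_force: [-0.5, 0.8, -7.1]
gripper_width: 0.16
grip_force: 30.0
```

```bash
cat >> h.py <<'E'
YAW=3.2
def vee(s,h):  # world point at s up the fold, h square to it
    a=np.radians(YAW);u=np.array([np.cos(a),np.sin(a),0]);x=s*np.cos(np.pi/6)-h*.5
    o=np.array([.358,-.2258-.162*np.tan(a),.035]);return o+u*x+np.array([0,0,s*.5+h*np.cos(np.pi/6)])
def target(s,h,tip,hyp):
    """reported TCP with the mouth fold point at (s,h); hyp T/W"""
    Rt=tool(YAW,tip)
    # carrier axes in tool: x=-y, z=-z
    d=(.0437 if hyp=='T' else .0767)
    p=vee(s,h)-Rt.apply([0,.118,d])
    return (p-[0,0,.033] if hyp=='W' else p),Rt
E
python3 - <<'E'
from h import *
print("jar",plane("top",(468,185),.224))
for hy in'TW':
  for tip,h in((0,.09),(15,.045),(35,.012)):
    p,Rt=target(.19,h,tip,hy);print(hy,tip,p.round(4));
p=np.mean([target(.19,.09,0,k)[0] for k in'TW'],0)
todo([p[0],p[1],.31],tool(YAW))
E
```

```text
jar [ 0.6458478  -0.42416385  0.224     ]
T 0 [ 0.5952 -0.2216  0.2516]
T 15 [ 0.6023 -0.2212  0.2417]
T 35 [ 0.5878 -0.222   0.2439]
W 0 [ 0.5952 -0.2216  0.2516]
W 15 [ 0.5938 -0.2217  0.2406]
W 35 [ 0.5689 -0.2231  0.2379]
t 10.9 p [0.5401 0.2397 0.3071] j [ 39.6  15.9   5.9  -0.  -80.2 -36.4] F [-0.5  0.8 -7.1]
shift [ 4.637  -0.2922 -0.024 ] turn [ 0.00041 -0.00018 -0.     ]
```

Call:
{"api": "play_rows", "payload": {
  "motion": [
    [[0.08,-0.01,0],[0,0,0]],
    [[0.15,-0.01,0],[0,0,0]],
    [[0.21,-0.015,0],[0,0,0]],
    [[0.23,-0.015,0],[0,0,0]],
    [[0.23,-0.015,0],[0,0,0]]
  ]
}}

```text
t: 11.32
position: [0.552, 0.1484, 0.3085]
tool_rot: [0.0, 0.727, -0.687, 0.0]
contact_force: [1.9, -0.3, -6.3]
gripper_width: 0.157
grip_force: 30.0
```

Call:
{"api": "play_rows", "payload": {
  "motion": [
    [[0.23,-0.015,0],[0,0,0]],
    [[0.23,-0.015,0],[0,0,0]],
    [[0.23,-0.015,0],[0,0,0]],
    [[0.23,-0.015,0],[0,0,0]],
    [[0.23,-0.015,0],[0,0,0]]
  ]
}}

```text
t: 11.73
position: [0.5656, 0.0335, 0.3087]
tool_rot: [0.0, 0.726, -0.687, 0.0]
contact_force: [0.6, -0.3, -6.5]
gripper_width: 0.157
grip_force: 30.0
```

Call:
{"api": "play_rows", "payload": {
  "motion": [
    [[0.23,-0.015,0],[0,0,0]],
    [[0.23,-0.015,0],[0,0,0]],
    [[0.23,-0.015,0],[0,0,0]],
    [[0.23,-0.015,0],[0,0,0]],
    [[0.23,-0.015,0],[0,0,0]]
  ]
}}

```text
t: 12.15
position: [0.5792, -0.0808, 0.3087]
tool_rot: [0.0, 0.726, -0.687, -0.0]
contact_force: [0.4, -0.0, -6.9]
gripper_width: 0.159
grip_force: 30.0
```

Call:
{"api": "play_rows", "payload": {
  "motion": [
    [[0.23,-0.015,0],[0,0,0]],
    [[0.23,-0.015,0],[0,0,0]],
    [[0.23,-0.015,0],[0,0,0]],
    [[0.22,-0.015,0],[0,0,0]],
    [[0.21,-0.01,0],[0,0,0]]
  ]
}}

```text
t: 12.57
position: [0.5922, -0.1923, 0.3085]
tool_rot: [0.0, 0.726, -0.688, -0.0]
contact_force: [-0.0, 0.4, -7.2]
gripper_width: 0.157
grip_force: 30.0
```

Call:
{"api": "play_rows", "payload": {
  "motion": [
    [[0.15,0,0],[0,0,0]],
    [[0.1,0,0],[0,0,0]],
    [[0.06,0,0],[0,0,0]],
    [[0,0,0],[0,0,0]],
    [[0,0,0],[0,0,0]]
  ]
}}

```text
t: 12.98
position: [0.5947, -0.2204, 0.3083]
tool_rot: [-0.0, 0.727, -0.687, -0.0]
contact_force: [-0.5, 0.0, -5.4]
gripper_width: 0.162
grip_force: 30.0
```

```bash
python3 - <<'E'
from h import *
p=np.mean([target(.19,.09,15,k)[0] for k in'TW'],0)
todo([p[0],p[1],p[2]],tool(YAW,15))
E
```

```text
t 12.9833 p [ 0.5947 -0.2204  0.3083] j [ -5.8  20.3  12.4  -0.  -82.1   8.9] F [-0.5  0.  -5.4]
shift [0.0128 0.1923 0.2822] turn [ 4.17e-02  8.00e-05 -5.00e-05]
```

Call:
{"api": "play_rows", "payload": {
  "motion": [
    [[0,0,0],[0.004,0,0]],
    [[0,0,0],[0.008,0,0]],
    [[0,0,0],[0.01,0,0]],
    [[0,0,0],[0.01,0,0]],
    [[0,0,0],[0.007,0,0]]
  ]
}}

```text
t: 13.4
position: [0.5938, -0.2192, 0.3088]
tool_rot: [-0.09, 0.722, -0.681, 0.084]
contact_force: [-1.0, -0.1, -6.5]
gripper_width: 0.16
grip_force: 30.0
```

Call:
{"api": "play_rows", "payload": {
  "motion": [
    [[0,0.01,0.03],[0.002,0,0]],
    [[0,0.04,0.12],[0,0,0]],
    [[0.01,0.06,0.16],[0,0,0]],
    [[0.01,0.05,0.14],[0,0,0]],
    [[0,0.02,0.06],[0,0,0]]
  ]
}}

```text
t: 13.82
position: [0.5886, -0.2215, 0.2512]
tool_rot: [-0.092, 0.721, -0.682, 0.085]
contact_force: [-0.5, -0.3, -7.6]
gripper_width: 0.158
grip_force: 30.0
```

Call:
{"api": "play_rows", "payload": {
  "motion": [
    [[0,0,0],[0,0,0]],
    [[0,0,0],[0,0,0]],
    [[0,0,0],[0,0,0]]
  ]
}}

```text
t: 14.07
position: [0.5916, -0.223, 0.256]
tool_rot: [-0.094, 0.721, -0.681, 0.089]
contact_force: [-0.2, 0.1, -6.2]
gripper_width: 0.16
grip_force: 30.0
```

```bash
python3 - <<'E'
from h import *
Q=todo([.5905,-.222,.254],tool(YAW,15))
s=sensors.read_state();P=s['position']
T=P+Q.apply([0,.118,.0437]);W=P+[0,0,.033]+Q.apply([0,.118,.0767])
t=optics.get_image("top");sd=optics.get_image("side")
cv2.imwrite('pics/t4.png',t[:,:,::-1]);cv2.imwrite('pics/s4.png',sd[:,:,::-1])
A=cv2.resize(t[195:300,350:455,::-1],(400,400),interpolation=2);B=cv2.resize(sd[115:220,320:425,::-1],(400,400),interpolation=2)
cv2.imwrite('pics/p4.png',np.hstack([A,B]))
k=400/105
for nm,m in(("T",T),("W",W)):
  off=[P*0+m+Q.apply([x,0,-.0283]) for x in(-.03,.03)]
  print(nm,m.round(4),"top",((proj("top",np.array([m]+off))-[350,195])*k).round().tolist(),"side",((proj("side",np.array([m]+off))-[320,115])*k+[400,0]).round().tolist())
E
```

```text
t 14.0667 p [ 0.5916 -0.223   0.256 ] j [ -7.4  13.9  -4.3  -3.2 -57.2  12. ] F [-0.2  0.1 -6.2]
shift [-0.0102  0.0156  0.0165] turn [ 0.00033 -0.00017  0.00012]
T [ 0.489  -0.2288  0.1835] top [[175.0, 154.0], [141.0, 158.0], [221.0, 160.0]] side [[596.0, 143.0], [593.0, 129.0], [621.0, 100.0]]
W [ 0.4974 -0.2284  0.1846] top [[175.0, 143.0], [141.0, 147.0], [222.0, 148.0]] side [[587.0, 139.0], [584.0, 125.0], [612.0, 96.0]]
```

View pics/p4.png

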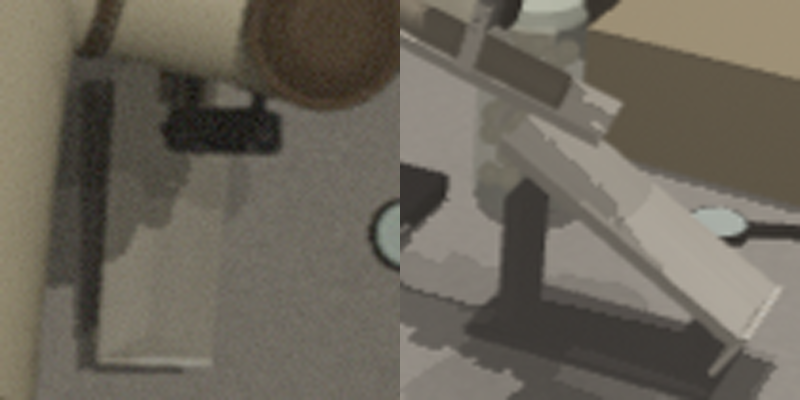

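The side crop shows the mouth's far corner at (622,102) and the fold near (597,144). That matches model T exactly, so the offset lies along the tool axis. Both cores are still in, and the mouth is about 63 mm above the fold at s = 188 mm. Now working out the lowering and tipping rows.

```bash
cat >> h.py <<'E'
def rows(wps):
    s=sensors.read_state();w,x,y,z=s['tool_rot'];Q=R.from_quat([x,y,z,w]);p=s['position']
    for q,Rt in wps:
        print((Q.inv().apply(q-p)*10).round(3).tolist(),((Q.inv()*Rt).as_rotvec()/(2*np.pi)).round(4).tolist());p,Q=q,Rt
E
python3 - <<'E'
from h import *
print(sensors.read_state()['position'])
rows([target(.19,h,t,'T') for h,t in((.055,16),(.045,17.5),(.035,19),(.03,20),(.03,20),(.025,24),(.02,28),(.016,32),(.014,36),(.013,40))])
E
```

```text
[ 0.59139169 -0.22293921  0.25598115]
[-0.011, -0.036, 0.049] [0.0031, -0.0001, 0.0001]
[0.0, -0.012, 0.066] [0.0042, 0.0, 0.0]
[-0.0, -0.01, 0.067] [0.0042, -0.0, -0.0]
[-0.0, -0.002, 0.029] [0.0028, -0.0, -0.0]
[0.0, 0.0, 0.0] [0.0, 0.0, 0.0]
[-0.0, 0.025, -0.032] [0.0111, 0.0, 0.0]
[0.0, 0.028, -0.032] [0.0111, 0.0, 0.0]
[-0.0, 0.032, -0.041] [0.0111, 0.0, 0.0]
[-0.0, 0.034, -0.061] [0.0111, 0.0, -0.0]
[0.0, 0.034, -0.071] [0.0111, 0.0, -0.0]
```

Call:
{"api": "play_rows", "payload": {
  "motion": [
    [[-0.01,-0.035,0.05],[0.003,0,0]],
    [[0,-0.012,0.066],[0.004,0,0]],
    [[0,-0.01,0.067],[0.004,0,0]],
    [[0,0,0.03],[0.003,0,0]],
    [[0,0,0],[0,0,0]]
  ]
}}

```text
t: 14.58
position: [0.601, -0.2211, 0.2351]
tool_rot: [-0.125, 0.716, -0.677, 0.117]
contact_force: [-0.9, 0.9, -7.1]
gripper_width: 0.16
grip_force: 30.0
```

Call:
{"api": "play_rows", "payload": {
  "motion": [
    [[0,0,0],[0,0,0]],
    [[0,0,0],[0,0,0]]
  ]
}}

```text
t: 14.75
position: [0.6026, -0.2215, 0.2367]
tool_rot: [-0.125, 0.716, -0.677, 0.119]
contact_force: [0.4, 0.3, -7.1]
gripper_width: 0.157
grip_force: 30.0
```

```bash
python3 - <<'E'
from h import *
s=sensors.read_state();w,x,y,z=s['tool_rot'];Q=R.from_quat([x,y,z,w])
m=s['position']+Q.apply([0,.118,.0437]);o=vee(0,0);d=m-o;a=np.radians(YAW);X=d[0]*np.cos(a)+d[1]*np.sin(a)
print("s",X*.866+d[2]*.5,"h",-X*.5+d[2]*.866,"lat",-d[0]*np.sin(a)+d[1]*np.cos(a),"F",s['contact_force'])
rows([target(.19,h,t,'T') for h,t in((.025,24),(.02,28),(.016,32),(.014,36),(.013,40))])
E
```

```text
s 0.18912348898813455 h 0.02995832060623846 lat -0.00035588843571486214 F [ 0.40430119  0.27092808 -7.08994412]
[-0.003, 0.017, -0.037] [0.0115, -0.0001, 0.0]
[0.0, 0.028, -0.032] [0.0111, 0.0, 0.0]
[-0.0, 0.032, -0.041] [0.0111, 0.0, 0.0]
[-0.0, 0.034, -0.061] [0.0111, 0.0, -0.0]
[0.0, 0.034, -0.071] [0.0111, 0.0, -0.0]
```

Call:
{"api": "play_rows", "payload": {
  "motion": [
    [[0,0.02,-0.035],[0.011,0,0]],
    [[0,0.028,-0.032],[0.011,0,0]],
    [[0,0.032,-0.041],[0.011,0,0]],
    [[0,0.034,-0.061],[0.011,0,0]],
    [[0,0.034,-0.071],[0.011,0,0]]
  ]
}}

```text
t: 15.17
position: [0.577, -0.2224, 0.2499]
tool_rot: [-0.247, 0.684, -0.646, 0.234]
contact_force: [0.2, 0.2, -6.7]
gripper_width: 0.158
grip_force: 30.0
```

Call:
{"api": "play_rows", "payload": {
  "motion": [
    [[0,0,0],[0,0,0]],
    [[0,0,0],[0,0,0]],
    [[0,0,0],[0,0,0]],
    [[0,0,0],[0,0,0]],
    [[0,0,0],[0,0,0]]
  ]
}}

```text
t: 15.58
position: [0.5788, -0.2228, 0.2505]
tool_rot: [-0.246, 0.684, -0.646, 0.234]
contact_force: [-0.3, -1.5, -3.7]
gripper_width: 0.156
grip_force: 30.0
```

Call:
{"api": "play_rows", "payload": {
  "motion": [
    [[0,0,0],[0,0,0]],
    [[0,0,0],[0,0,0]],
    [[0,0,0],[0,0,0]],
    [[0,0,0],[0,0,0]],
    [[0,0,0],[0,0,0]]
  ]
}}

```text
t: 16.0
position: [0.5776, -0.2227, 0.2497]
tool_rot: [-0.246, 0.684, -0.646, 0.233]
contact_force: [0.4, 0.3, -2.8]
gripper_width: 0.159
grip_force: 30.0
```

```bash
python3 - <<'E'
from h import *
s=sensors.read_state();w,x,y,z=s['tool_rot'];Q=R.from_quat([x,y,z,w])
m=s['position']+Q.apply([0,.118,.0437]);o=vee(0,0);d=m-o;a=np.radians(YAW);X=d[0]*np.cos(a)+d[1]*np.sin(a)
print("s",X*.866+d[2]*.5,"h",-X*.5+d[2]*.866,"lat",-d[0]*np.sin(a)+d[1]*np.cos(a),s['contact_force'])
# expected core ends (bright/dark along the fold line at axis height+18) in side view
im=optics.get_image("side");cv2.imwrite('pics/s5.png',im[:,:,::-1])
g=cv2.cvtColor(im,cv2.COLOR_RGB2GRAY)
S=np.arange(-.005,.2,.006);q=proj("side",np.array([vee(v,.0435) for v in S]))
print([(int(v*1000),im[int(round(b)),int(round(a_))].tolist()) for v,(a_,b) in zip(S,q)])
E
```

```text
s 0.18877839889064876 h 0.01310668785494394 lat -0.0001362316829709876 [ 0.41818555  0.26316554 -2.81521991]
[(-5, [156, 150, 142]), (1, [144, 136, 123]), (7, [111, 102, 89]), (13, [101, 93, 81]), (19, [100, 92, 80]), (24, [78, 72, 63]), (31, [101, 92, 80]), (37, [101, 93, 80]), (43, [101, 93, 81]), (49, [78, 73, 63]), (55, [88, 82, 70]), (61, [78, 72, 63]), (67, [77, 72, 62]), (73, [79, 73, 63]), (79, [78, 71, 62]), (84, [78, 72, 63]), (91, [78, 72, 63]), (97, [78, 72, 63]), (103, [76, 71, 61]), (109, [78, 72, 63]), (114, [77, 72, 63]), (121, [79, 73, 63]), (127, [78, 72, 63]), (133, [78, 72, 63]), (139, [78, 72, 63]), (145, [78, 73, 63]), (151, [79, 73, 63]), (157, [79, 72, 63]), (163, [155, 149, 138]), (169, [157, 151, 140]), (175, [125, 119, 110]), (181, [133, 128, 118]), (187, [125, 120, 111]), (193, [125, 120, 111]), (199, [126, 121, 112])]
```

The wrist load dropped from 6.7 to about 2.7 N, so the carrier is empty. Core-dark pixels run unbroken along the fold from about 4 to 160 mm, so both pieces lie against the stop, end to end. Now lifting clear and levelling the carrier.

Call:
{"api": "play_rows", "payload": {
  "motion": [
    [[0,0,-0.08],[0,0,0]],
    [[0,0,-0.2],[0,0,0]],
    [[0,0,-0.25],[0,0,0]],
    [[0,0,-0.2],[0,0,0]],
    [[0,0,-0.1],[0,0,0]]
  ]
}}

```text
t: 16.47
position: [0.5239, -0.2261, 0.3169]
tool_rot: [-0.247, 0.683, -0.646, 0.235]
contact_force: [-0.2, 0.7, -2.7]
gripper_width: 0.161
grip_force: 30.0
```

Call:
{"api": "play_rows", "payload": {
  "motion": [
    [[0,0,0],[-0.01,0,0]],
    [[0,0,0],[-0.016,0,0]],
    [[0,0,0],[-0.016,0,0]],
    [[0,0,0],[-0.016,0,0]],
    [[0,0,0],[-0.016,0,0]]
  ]
}}

```text
t: 16.88
position: [0.5246, -0.2257, 0.3146]
tool_rot: [-0.081, 0.722, -0.683, 0.077]
contact_force: [0.5, 1.1, -3.3]
gripper_width: 0.161
grip_force: 30.0
```

Call:
{"api": "play_rows", "payload": {
  "motion": [
    [[0,0,0],[-0.016,0,0]],
    [[0,0,0],[-0.014,0,0]],
    [[0,0,0],[-0.007,0,0]],
    [[0,0,0],[0,0,0]],
    [[0,0,0],[0,0,0]]
  ]
}}

```text
t: 17.3
position: [0.5254, -0.2253, 0.3124]
tool_rot: [0.002, 0.727, -0.687, -0.002]
contact_force: [-0.7, -0.7, -2.6]
gripper_width: 0.16
grip_force: 30.0
```

```bash
python3 - <<'E'
from h import *
todo([.5415,.2405,.31],tool(3.2))
im=optics.get_image("side")
S=np.r_[np.arange(-.004,.012,.002),np.arange(.08,.115,.003),np.arange(.15,.176,.002)]
for h in(.0435,):
  q=proj("side",np.array([vee(v,h) for v in S]))
  print([(int(v*1000),int(im[int(round(b)),int(round(a_))].mean())) for v,(a_,b) in zip(S,q)])
t=optics.get_image("top");cv2.imwrite('pics/t6.png',t[:,:,::-1]);cv2.imwrite('pics/s6.png',im[:,:,::-1])
E
```

```text
t 17.3 p [ 0.5254 -0.2253  0.3124] j [ -7.   13.9   3.9   0.  -80.3  10.2] F [-0.7 -0.7 -2.6]
shift [-4.6422 -0.4202  0.0249] turn [ 8.8e-04  1.1e-04 -2.0e-05]
[(-4, 179), (-2, 169), (0, 136), (2, 115), (4, 110), (6, 110), (8, 110), (10, 110), (80, 79), (83, 70), (86, 71), (89, 71), (92, 71), (95, 70), (98, 70), (101, 71), (104, 70), (107, 70), (110, 71), (113, 71), (150, 72), (152, 72), (154, 72), (156, 71), (158, 91), (160, 130), (162, 147), (164, 147), (166, 148), (168, 148), (170, 148), (172, 148), (174, 149)]
```

Call:
{"api": "play_rows", "payload": {
  "motion": [
    [[-0.1,-0.02,0],[0.001,0,0]],
    [[-0.2,-0.02,0],[0,0,0]],
    [[-0.27,-0.025,0],[0,0,0]],
    [[-0.27,-0.025,0],[0,0,0]],
    [[-0.27,-0.025,0],[0,0,0]]
  ]
}}

```text
t: 17.82
position: [0.5291, -0.1129, 0.3142]
tool_rot: [-0.001, 0.726, -0.688, 0.001]
contact_force: [-0.4, 0.1, -2.0]
gripper_width: 0.16
grip_force: 30.0
```

Call:
{"api": "play_rows", "payload": {
  "motion": [
    [[-0.27,-0.025,0],[0,0,0]],
    [[-0.27,-0.025,0],[0,0,0]],
    [[-0.27,-0.025,0],[0,0,0]],
    [[-0.27,-0.025,0],[0,0,0]],
    [[-0.27,-0.025,0],[0,0,0]]
  ]
}}

```text
t: 18.23
position: [0.534, 0.0228, 0.3143]
tool_rot: [-0.001, 0.726, -0.687, 0.0]
contact_force: [0.8, -0.8, -3.5]
gripper_width: 0.162
grip_force: 30.0
```

Call:
{"api": "play_rows", "payload": {
  "motion": [
    [[-0.27,-0.025,0],[0,0,0]],
    [[-0.27,-0.025,0],[0,0,0]],
    [[-0.27,-0.025,0],[0,0,0]],
    [[-0.27,-0.025,0],[0,0,0]],
    [[-0.27,-0.025,0],[0,0,0]]
  ]
}}

```text
t: 18.65
position: [0.539, 0.1582, 0.3144]
tool_rot: [-0.002, 0.726, -0.687, 0.0]
contact_force: [0.3, -0.5, -2.5]
gripper_width: 0.159
grip_force: 30.0
```

Call:
{"api": "play_rows", "payload": {
  "motion": [
    [[-0.27,-0.03,0],[0,0,0]],
    [[-0.25,-0.025,0],[0,0,0]],
    [[-0.16,0,0],[0,0,0]],
    [[-0.1,0,0],[0,0,0]],
    [[-0.05,0,0],[0,0,0]]
  ]
}}

```text
t: 19.07
position: [0.5402, 0.2409, 0.3136]
tool_rot: [-0.0, 0.727, -0.687, -0.0]
contact_force: [-0.4, -0.2, -3.2]
gripper_width: 0.153
grip_force: 30.0
```

Call:
{"api": "play_rows", "payload": {
  "motion": [
    [[0,0,0],[0,0,-0.007]],
    [[0,0,0],[0,0,-0.015]],
    [[0,0,0],[0,0,-0.018]],
    [[0,0,0],[0,0,-0.016]],
    [[0,0,0],[0,0,-0.008]]
  ]
}}

```text
t: 19.48
position: [0.5406, 0.2388, 0.3138]
tool_rot: [-0.0, 0.85, -0.527, 0.0]
contact_force: [0.5, 0.0, -2.6]
gripper_width: 0.153
grip_force: 30.0
```

Call:
{"api": "play_rows", "payload": {
  "motion": [
    [[0,0,0],[0,0,0]],
    [[0,0,0],[0,0,0]],
    [[0,0,0],[0,0,0]]
  ]
}}

```text
t: 19.73
position: [0.5407, 0.2394, 0.3135]
tool_rot: [-0.0, 0.849, -0.529, 0.0]
contact_force: [-0.5, 0.4, -2.9]
gripper_width: 0.158
grip_force: 30.0
```

```bash
python3 - <<'E'
from h import *
todo([.5415,.2405,.0597],tool(26.2))
E
```

```text
t 19.7333 p [0.5407 0.2394 0.3135] j [ 39.6  15.7   6.5   0.  -80.8 -13.5] F [-0.5  0.4 -2.9]
shift [-0.0065 -0.0114  2.5384] turn [-4.0e-05  0.0e+00 -2.5e-04]
```

Call:
{"api": "play_rows", "payload": {
  "motion": [
    [[-0.006,-0.011,0.15],[0,0,0]],
    [[0,0,0.3],[0,0,0]],
    [[0,0,0.35],[0,0,0]],
    [[0,0,0.35],[0,0,0]],
    [[0,0,0.35],[0,0,0]]
  ]
}}

```text
t: 20.15
position: [0.5415, 0.2408, 0.1624]
tool_rot: [-0.001, 0.849, -0.529, 0.0]
contact_force: [0.3, 0.4, -3.8]
gripper_width: 0.157
grip_force: 30.0
```

Call:
{"api": "play_rows", "payload": {
  "motion": [
    [[0,0,0.3],[0,0,0]],
    [[0,0,0.2],[0,0,0]],
    [[0,0,0.15],[0,0,0]],
    [[0,0,0.1],[0,0,0]],
    [[0,0,0.08],[0,0,0]]
  ]
}}

```text
t: 20.57
position: [0.5415, 0.2408, 0.0795]
tool_rot: [0.0, 0.849, -0.529, -0.0]
contact_force: [0.3, -0.6, -3.3]
gripper_width: 0.16
grip_force: 30.0
```

Call:
{"api": "play_rows", "payload": {
  "motion": [
    [[0,0,0.06],[0,0,0]],
    [[0,0,0.04],[0,0,0]],
    [[0,0,0],[0,0,0]],
    [[0,0,0],[0,0,0]],
    [[0,0,0],[0,0,0]]
  ]
}}

```text
t: 20.98
position: [0.542, 0.2414, 0.0712]
tool_rot: [-0.001, 0.849, -0.528, 0.0]
contact_force: [-0.1, 0.6, -2.4]
gripper_width: 0.156
grip_force: 30.0
```

```bash
python3 - <<'E'
from h import *
todo([.5415,.2405,.0597],tool(26.2))
E
```

```text
t 20.9833 p [0.542  0.2414 0.0712] j [ 39.6  26.2 -14.1   0.  -49.6 -13.4] F [-0.1  0.6 -2.4]
shift [0.0059 0.0092 0.1154] turn [-2.9e-04  3.0e-05  9.0e-05]
```

Call:
{"api": "play_rows", "payload": {
  "motion": [
    [[0,0.005,0.04],[0,0,0]],
    [[0,0,0.03],[0,0,0]],
    [[0,0,0.02],[0,0,0]],
    [[0,0,0],[0,0,0]],
    [[0,0,0],[0,0,0]]
  ]
}}

```text
t: 21.4
position: [0.5409, 0.2407, 0.0611]
tool_rot: [0.0, 0.849, -0.528, -0.0]
contact_force: [-0.4, -0.2, -3.2]
gripper_width: 0.153
grip_force: 30.0
```

Call:
{"api": "play_rows", "payload": {
  "motion": [
    [[0,0,0.01],[0,0,0]],
    [[0,0,0],[0,0,0]],
    [[0,0,0.01],[0,0,0]],
    [[0,0,0],[0,0,0]],
    [[0,0,0],[0,0,0]]
  ]
}}

```text
t: 21.82
position: [0.5413, 0.241, 0.0597]
tool_rot: [-0.0, 0.849, -0.528, 0.0]
contact_force: [-0.2, 0.1, -0.2]
gripper_width: 0.155
grip_force: 30.0
```

The bench now carries the carrier's weight, with pose equal to where it was gripped. Releasing.

Call:
{"api": "play_rows", "payload": {
  "motion": [
    [[0,0,0],[0,0,0]],
    [[0,0,0],[0,0,0]],
    [[0,0,0],[0,0,0]],
    [[0,0,0],[0,0,0]],
    [[0,0,0],[0,0,0]]
  ],
  "hand": 0.6
}}

```text
t: 22.23
position: [0.5412, 0.2409, 0.0595]
tool_rot: [-0.0, 0.849, -0.528, 0.0]
contact_force: [-0.4, 0.8, 0.6]
gripper_width: 0.451
grip_force: 0.0
```

Call:
{"api": "play_rows", "payload": {
  "motion": [
    [[0,0,0],[0,0,0]],
    [[0,0,0],[0,0,0]],
    [[0,0,0],[0,0,0]],
    [[0,0,-0.05],[0,0,0]],
    [[0,0,-0.1],[0,0,0]]
  ]
}}

```text
t: 22.65
position: [0.5402, 0.2403, 0.0736]
tool_rot: [0.001, 0.849, -0.528, -0.001]
contact_force: [-0.2, -1.1, -1.3]
gripper_width: 0.599
grip_force: 0.0
```

Call:
{"api": "play_rows", "payload": {
  "motion": [
    [[0,0,-0.2],[0,0,0]],
    [[0,0,-0.3],[0,0,0]],
    [[0,0,-0.35],[0,0,0]],
    [[0,0,-0.35],[0,0,0]],
    [[0,0,-0.35],[0,0,0]]
  ]
}}

```text
t: 23.07
position: [0.5409, 0.2406, 0.2323]
tool_rot: [-0.001, 0.849, -0.528, 0.0]
contact_force: [0.8, 0.4, 0.5]
gripper_width: 0.601
grip_force: 0.0
```

Call:
{"api": "play_rows", "payload": {
  "motion": [
    [[0.3,0,-0.1],[0,0,0]],
    [[0.3,0,0],[0,0,0]],
    [[0.3,0,0],[0,0,0]],
    [[0.3,0,0],[0,0,0]],
    [[0.2,0,0],[0,0,0]]
  ]
}}

```text
t: 23.48
position: [0.6036, 0.1131, 0.2407]
tool_rot: [-0.001, 0.849, -0.529, 0.001]
contact_force: [1.0, 0.7, -1.1]
gripper_width: 0.603
grip_force: 0.0
```

```bash
python3 - <<'E'
from h import *
print(sensors.read_state()['position'])
t=optics.get_image("top");sd=optics.get_image("side")
cv2.imwrite('pics/p7.png',np.hstack([cv2.resize(t[150:310,200:420,::-1],(400,291),interpolation=2),cv2.resize(sd[130:305,225:445,::-1],(400,318),interpolation=2)[:291]]))
E
```

```text
[0.60362615 0.11312588 0.24073729]
```

View pics/p7.png

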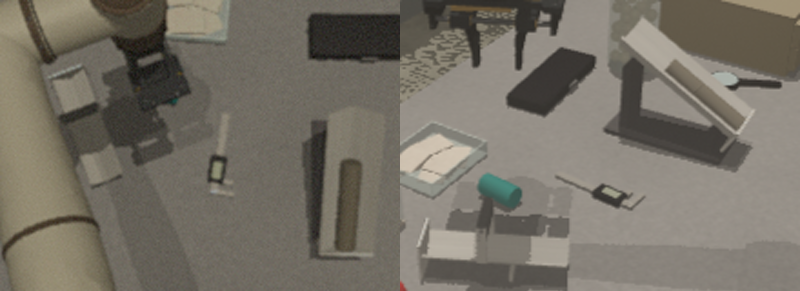

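The picture shows the empty carrier standing at its old place, at about (95,125) in the top half and (495,250) in the side half. Both cores lie end to end in the fold against the stop, at about (348,205) in the top half. The caliper and turquoise piece are untouched.

```bash
python3 -c "
from cell import close_job
print(close_job())"
```

```text
the job is handed in; nothing more can be done
None
```

Job handed in at about 23.6 s of the 64 s allowed: both cores lie end to end along the fold, the long piece against the stop, and the empty carrier stands back where it stood.

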